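Air a culture dish on the viewing stand

ROBOT

A 6-joint arm with a two-finger parallel gripper is mounted at the origin on the work surface. World frame = base frame: x ahead of the robot, y to its left, z up, the work surface at z = 0. Lengths are in mm, angles in rad, forces in N, time in s.
With the tool pointing down it reaches from about 400 to 925 mm from the base axis. Payload 12.5 kg.
Tool frame: the origin (TCP) lies midway between the tips of the shut fingers; the grasp point (between the pads) lies 19 mm behind it; z points along the fingers, y is the direction in which the jaws open and shut (so a half turn about z gives the same grasp; the last joint's range is limited). The gripper opens to 95 mm and grips with 3 to 60 N. Pads are 20 mm wide; open, the fingers measure 119 mm over their backs; the gripper's body (75 mm by 180 mm) begins 59 mm behind the grasp point.
Start: joints at [-1.314, 0.491, 1.559, -0, 1.092, -0.106], TCP at [221.832, -584.326, 214.661] pointing down, gripper open.
Joint ranges: [-3.1, 3.1], [-0.84, 2.19], [0.05, 2.79], [-1.13, 4.28], [0.06, 2.93], [-2.69, 2.69]. Speed limits (rad/s): [2.22, 2.22, 2.79, 3.14, 3.14, 3.14].

INTERFACE

Orientations are given as [roll, pitch, yaw] about the fixed x, y, z axes, in that order (R = Rz(yaw) Ry(pitch) Rx(roll)).
In Python, from cell import env, eyes, job_done, boxes_of, regions_of gives the robot as it stands.
- The arm moves only by the tool send_rows, never from a script. Its argument "plan" is text: rows parted by semicolons, each of 5 numbers parted by spaces: the shift along the tool's x, y, z in mm, then the turn about the tool's z in rad, then the finger opening in mm, from 0 to 95.1. In form: x y z roll gripper; .... A call has 1 to 8 rows; each row shifts and turns the pose as measured when the row begins, along the tool's axes as they then stand; what a row does not reach is not made up. A row lasts 1/10 s, in which the tool goes at most 50 mm and 8.59 degrees, less where a joint would pass 70% of its speed; a pose out of reach is approached as far as the arm can. A call with a gripper value outside its range is refused whole. The fingers move at their own pace and stop on an object; the grip force is fixed at half the most. Time passes only in rows, so rows that do not move let the fingers close. It gives the time, the measured TCP pose, the force and the opening at its end, in the units of the state.
- env.state(): the state, without advancing time (a new reading comes with each control period).
- eyes.read_camera(name): name is "scene" or "top"; returns a dict with "image" (400x640x3 uint8, red, green, blue), "vertical_fov" (degrees; the focal length in pixels is half the picture's height over the tangent of half this angle, whatever the lens; pixels are square), "cx", "cy" (the principal point, pixels), "k1" (the pictures are not rectified: a ray, as slopes to the right and down, at radius r is drawn at 1 + k1 r^2 times it, then the intrinsics apply), "extrinsics" (4x4, takes a point from camera to world coordinates). Camera axes: x right, y up, looking along -z (the intrinsics and any distortion apply to the point x, -y, -z); pixel columns grow to the right and rows downward; lengths in mm; the calibration is good to about 2 mm. A picture is of the moment at which its call begins. There is no depth.
- job_done(): hands the job in, once; it reports no verdict.
Trained networks look in a picture, given as the dict that the camera call returned (one of the last four; its "shot" number tells which), for a name from the list of things; names that differ only in an ending like _2 or _b are one class to them, and where a whole thing is asked for, a point or a joint stands for the part that bears it (a point fixed in the world has none). Each returns a list of dicts, best first, with "confidence" (0 to 1); they miss things now and then, are a little off and sometimes report something else, mostly with a low value. They report only what shows in the picture. A call takes as long as a camera call. They do not tell look-alikes from the thing itself.
- boxes_of(target, picture): "bbox" ([left, top, width, height] in pixels, round what is visible of it).
- regions_of(target, picture): "pixels" (400x640 bool, what is visible of it) and "bbox" ([left, top, width, height] in pixels, round what is visible of it).
The state is a dict: "t": time; "joints": joint angles; "qvel": joint speeds; "tau": joint torques, N m; "eef_pos": TCP position; "tcp_rot": TCP orientation; "ft_force": force on the tool from outside, world axes, zero at the start; "moment": the same for the moment, N m; "opening": opening from 0.0 (shut) to 1.0 (fully open).
Only numpy, scipy, OpenCV 4.12 (cv2) and the standard library are available. Lean on these libraries where they do the work, as an engineer would, in place of code of your own. Each camera call takes 0.05 s, during which the arm holds its last target.

TASK

Air the culture dish that stands on the viewing stand: raise its lid edge-first, tipping one side up by about 10 degrees while the opposite side stays down at the dish's rim, then lift the lid just clear of the dish, with a gap of about 1 cm, and hold it there for about a second. Do not raise it more than about 3 cm. Then set the lid back centered, fully down and level, without dropping it, and let go, leaving the dish and the other glassware where they stand.

Things in the scene. Friction and masses are not known exactly. Their poses are not given: they have to be found in the camera images.
- lid: lid of the dish on the stand: loose shallow round cap, pale frosted plastic, 60 mm across, 10 mm high (2 mm top; skirt 8 mm deep, 2 mm thick, 56 mm inside). Origin: centre of the skirt's lower edge, z up. It starts seated, top resting on the dish's rim, origin 10 mm above the stand's surface and the dish's origin; all round it is free to grip, fingertips may reach 8 mm below the skirt.
- dish: loose round glass dish under that lid, 18 mm high, 52 mm across at the foot narrowing to 48 mm at the rim, so the lid has 4 mm play all round. Origin: centre of its underside, z up. It stands on the dark round stage (164 mm across, 60 mm above the bench) of the viewing stand, a fixed white box 200 x 220 mm.
- spare_dish: bystander: a closed dish of the same shape (60 mm across, 20 mm high) that stands directly on the bench to one side of the viewing stand; to be left alone. Origin at the centre of its underside.
- flask: bystander: a conical glass flask, 70 mm across the foot, 110 mm tall, on the bench on the other side of the viewing stand; to be left alone. Origin at the centre of its underside.
Mind the look-alikes: they are no part of the job. Leave any black, blue or green look-alike of the lid alone.

How it is judged:
By the outcome, as a careful person would: the job done as asked, in the order asked, and still so for the second after the job is handed in, with the robot touching nothing.
It also fails if it takes over 38 s, if anything falls off the work surface, if the arm or the gripper's body presses on something with over 40 N, if the wrist force passes 120 N, or if a joint passes its speed limit or range.

## Working session

There is one attempt and no reset: what is moved stays moved. The work goes in short steps, Python scripts to look and compute and a tool call to move; the robot and the scene stay as the last step left them, time stands still between calls to the robot, and variables do not carry over. Pictures are saved under pics/ and viewed, and the job is handed in when it is done.

Besides the shell and the picture viewer there is one more tool, called as name(argument=value, ...) on one line, values as JSON. send_rows: Moves the arm, as the interface text tells. Its arguments: {"type":"object","properties":{"plan":{"type":"string"}},"required":["plan"]}

```bash
ls; mkdir -p pics; cat > h.py <<'E'
import numpy as np,cv2
from cell import env,eyes,job_done,boxes_of,regions_of
def K(p):
    h,w=p["image"].shape[:2]; f=h/2/np.tan(np.radians(p["vertical_fov"])/2)
    return np.array([[f,0,p["cx"]],[0,f,p["cy"]],[0,0,1.]]),np.array([p["k1"],0,0,0,0.])
def ray(p,uv):
    k,d=K(p); q=cv2.undistortPoints(np.array(uv,float).reshape(-1,1,2),k,d,).reshape(-1,2)
    E=np.array(p["extrinsics"]); v=np.c_[q[:,0],-q[:,1],-np.ones(len(q))]@E[:3,:3].T
    return E[:3,3],v
def atz(p,uv,z):
    o,v=ray(p,uv); return o+v*((z-o[2])/v[:,2])[:,None]
def proj(p,X):
    k,d=K(p);E=np.array(p["extrinsics"]); c=(np.array(X,float).reshape(-1,3)-E[:3,3])@E[:3,:3]
    c=c*[1,-1,-1]; return cv2.projectPoints(c,np.zeros(3),np.zeros(3),k,d)[0].reshape(-1,2)
def save(p,n,crop=None,s=1):
    im=p["image"][:,:,::-1]
    if crop: x,y,w,h=crop; im=im[y:y+h,x:x+w]
    cv2.imwrite("pics/"+n,cv2.resize(im,None,fx=s,fy=s,interpolation=cv2.INTER_CUBIC))
E
python3 - <<'E'
from h import *
for n in["scene","top"]:
    p=eyes.read_camera(n); save(p,n+"0.png"); print(n,p["vertical_fov"],p["k1"],np.round(p["extrinsics"],3).tolist())
    for t in["lid","dish","spare_dish","flask"]:
        for b in boxes_of(t,p)[:4]: print(t,b["bbox"],round(b["confidence"],2))
print(env.state())
E
```

```text
pics
scene 51.14524005019065 -0.06457753278215338 [[-0.833, -0.307, 0.46, 1040.739], [0.553, -0.476, 0.684, 683.137], [0.009, 0.824, 0.567, 661.765], [0.0, 0.0, 0.0, 1.0]]
lid [392.3, 231.2, 29.7, 16.9] 0.81
lid [322.9, 167.4, 24.3, 18.5] 0.8
lid [242.9, 198.6, 26.6, 19.7] 0.68
lid [292.2, 156.6, 14.6, 11.7] 0.6
dish [335.5, 182.3, 3.7, 4.5] 0.47
spare_dish [450.4, 272.0, 32.7, 23.3] 0.76
flask [260.4, 116.9, 18.3, 40.3] 0.83
top 42.47181002089875 -0.0953638738554808 [[-0.002, 0.993, -0.117, 382.455], [-1.0, -0.004, -0.018, -11.235], [-0.018, 0.117, 0.993, 1528.068], [0.0, 0.0, 0.0, 1.0]]
lid [401.9, 211.0, 15.5, 17.1] 0.82
lid [335.0, 203.7, 16.7, 22.1] 0.59
lid [358.6, 142.4, 17.4, 20.5] 0.55
lid [257.9, 225.3, 22.3, 18.5] 0.55
spare_dish [198.7, 224.0, 19.0, 18.6] 0.89
flask [439.5, 193.7, 28.6, 27.5] 0.83
{'t': 0.5, 'joints': array([-1.31364159e+00,  4.90909502e-01,  1.55896085e+00, -2.82862099e-05,
        1.09171392e+00, -1.05599056e-01]), 'qvel': array([ 0.00079146,  0.00016121, -0.00089638, -0.00011986,  0.00037504,
       -0.00063277]), 'tau': array([-6.34860844e-04, -6.12055492e+01, -2.58285373e+01,  6.92916289e-02,
        4.47024184e-02,  1.01025012e-06]), 'eef_pos': array([ 221.79235386, -584.3045119 ,  214.63405072]), 'tcp_rot': array([3.14158696e+00, 2.58457224e-05, 3.62766832e-01]), 'ft_force': array([ 0.29488116, -0.90646473, -0.97378482]), 'moment': array([-0.04420632, -0.02554821,  0.01309054]), 'opening': 1.0006133523040392}
```

View pics/scene0.png

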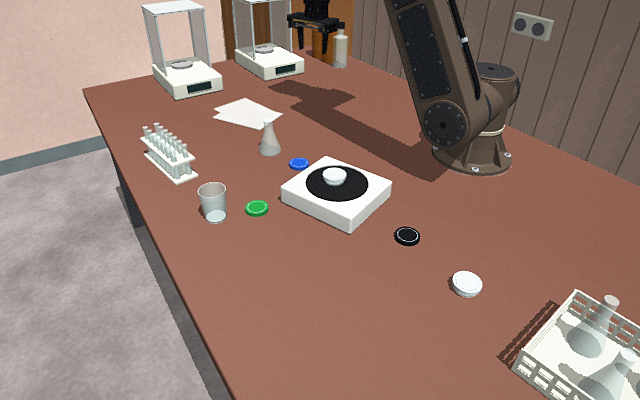

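View pics/top0.png

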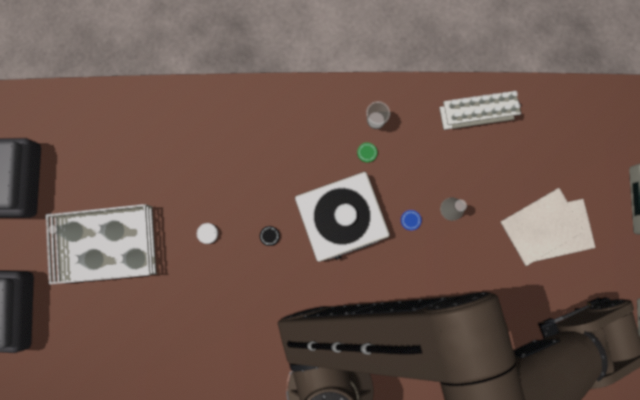

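The top view shows the stand at about (342,216) px with the white lid near (345,215). In the scene view the lid is at (334,177). The blue, green and black lids lie on the bench. Next I'll locate the lid.

```bash
cat > loc.py <<'E'
from h import *
from scipy.optimize import least_squares
def lidmask(p,c):
    best=None
    for t in["lid","dish","spare_dish"]:
        for r in regions_of(t,p):
            b=r["bbox"]
            if abs(b[0]+b[2]/2-c[0])<10 and abs(b[1]+b[3]/2-c[1])<10 and r["confidence"]>.3: return r
a=np.linspace(0,2*np.pi,60)
def model(p,x,y):
    pts=[(x+30*np.cos(t),y+30*np.sin(t),z) for z in(70,80) for t in a]
    hull=cv2.convexHull(proj(p,pts).astype(np.float32)).reshape(-1,2)
    M=np.zeros((400*8,640*8),np.uint8);cv2.fillPoly(M,[np.round(hull*8+4).astype(int)],1)
    ys,xs=np.nonzero(M); return np.array([xs.mean()/8-.5,ys.mean()/8-.5,len(xs)/64])
E
python3 - <<'E'
from loc import *
for n,c in(("scene",(334,177)),("top",(345,215))):
    p=eyes.read_camera(n); r=lidmask(p,c)
    g=p["image"].astype(int)
    if r: 
        ys,xs=np.nonzero(r["pixels"]); print(n,"net",xs.mean(),ys.mean(),len(xs),r["bbox"],r["confidence"])
    # bright component within dark stage
    m=(g.min(2)>110).astype(np.uint8); k,l,s,ce=cv2.connectedComponentsWithStats(m)
    i=l[c[1],c[0]]; print("thr",ce[i],s[i])
    uv=ce[i] if s[i][4]<900 else np.array([xs.mean(),ys.mean()])
    for uvv in [uv]:
        f=lambda q:model(p,*q)[:2]-uvv
        q=atz(p,[uvv],76)[0][:2]
        for _ in range(3): q=q+ (atz(p,[uvv],76)-atz(p,[model(p,*q)[:2]],76))[0][:2]
        print(n,q,model(p,*q))
    save(p,n+"1.png",(c[0]-60,c[1]-50,120,90),6)
E
```

```text
scene net 334.13194444444446 174.72916666666666 288 [321.6, 168.1, 23.5, 16.1] 0.76
thr [334.12166172 175.53709199] [322 167  25  18 337]
scene [501.6072304  -44.79713776] [334.12071353 175.53986228 310.296875  ]
top net 344.8263157894737 214.05789473684212 380 [334.9, 204.3, 18.5, 23.0] 0.63
thr [344.98200514 214.36246787] [334 204  23  22 389]
top [502.76949577 -43.55587427] [344.9869732 214.368311  361.484375 ]
```

```bash
python3 -c "
import cv2;a=cv2.imread('pics/scene1.png');b=cv2.imread('pics/top1.png')
cv2.imwrite('pics/both1.png',cv2.resize(cv2.vconcat([a,b]),(400,600)))"
```

```text
(no output)
```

View pics/both1.png

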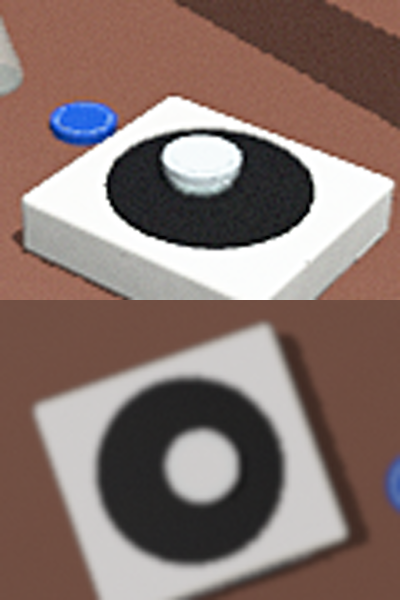

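The lid is at about (502,-44). Both cameras agree to within 1.5 mm, and its size and reach are plausible.

Moves here only turn the tool about its own z. My plan is to tilt the tool at a reach limit, grip the lid with the tilted tool, then turn about that tilted axis to tip the lid. First I'll travel toward the lid's azimuth at height.

send_rows(plan="37 -33 0 0 95; 37 -33 0 0 95; 37 -33 0 0 95; 37 -33 0 0 95; 37 -33 0 0 95; 37 -33 0 0 95; 37 -33 0 0 95; 37 -33 0 0 95")

```text
t: 1.5
eef_pos: [405.4, -231.2, 213.8]
tcp_rot: [3.138, -0.001, 0.354]
ft_force: [-0.2, -0.3, 0.2]
opening: 1.003
```

send_rows(plan="21 -38 0 0 95; 21 -38 0 0 95; 21 -38 0 0 95; 21 -38 0 0 95; 0 0 0 0.14 95; 0 0 0 0.14 95; 0 0 0 0.1 95; 0 0 0 0 95")

```text
t: 2.3
eef_pos: [433.6, -46.0, 214.9]
tcp_rot: [3.138, -0.007, -0.03]
ft_force: [-0.6, 0.5, -0.3]
opening: 1.001
```

```bash
python3 -c "
from h import *
print(np.round(env.state()['joints'],3))"
```

```text
[-0.256  0.219  2.    -0.003  0.915  1.346]
```

send_rows(plan="50 0 0 0 95; 50 0 0 0 95; 50 0 0 0 95; 50 0 0 0 95; 50 0 0 0 95; 50 0 0 0 95; 50 0 0 0 95; 50 0 0 0 95")

```text
t: 3.1
eef_pos: [831.9, -54.8, 218.0]
tcp_rot: [3.138, -0.006, -0.006]
ft_force: [0.7, 0.9, 0.1]
opening: 0.997
```

```bash
python3 -c "
from h import *
print(np.round(env.state()['joints'],3))"
```

```text
[-0.144  0.822  0.904 -0.003  1.409  1.433]
```

send_rows(plan="50 0 0 0 95; 50 0 0 0 95; 50 0 0 0 95; 50 0 0 0 95; 50 0 0 0 95; 50 0 0 0 95; 50 0 0 0 95")

```text
t: 3.8
eef_pos: [989.5, -50.7, 175.7]
tcp_rot: [3.133, -0.085, 0.012]
ft_force: [0.5, -0.6, 1.5]
opening: 0.996
```

```bash
python3 -c "
from h import *
print(np.round(env.state()['joints'],3))"
```

```text
[-0.119  1.254  0.049  0.003  1.753  1.441]
```

send_rows(plan="50 0 0 0 95; 50 0 0 0 95; 50 0 0 0 95; 50 0 0 0 95; -30 0 0 0 95; -40 0 0 0 95")

```text
t: 4.4
eef_pos: [995.3, -43.4, 142.5]
tcp_rot: [3.124, -0.199, 0.031]
ft_force: [1.6, -1.0, 0.4]
opening: 0.999
```

```bash
python3 -c "
from h import *
print(np.round(env.state()['joints'],3))"
```

```text
[-0.113  1.123  0.444  0.011  1.375  1.428]
```

The tool is now tilted 11.4°, which is enough. Next I'll head back to above the lid.

```bash
cat >> h.py <<'E'
from scipy.spatial.transform import Rotation as Ro
def delta(tgt):
    s=env.state();R=Ro.from_euler('xyz',s['tcp_rot']).as_matrix()
    print('t',s['t'],'pos',np.round(s['eef_pos'],1),'rot',np.round(s['tcp_rot'],4),'F',np.round(s['ft_force'],1),'M',np.round(s['moment'],2),'op',round(s['opening']*95.1,1),'j',np.round(s['joints'],2),'y',np.round(R[:,1],3),'z',np.round(R[:,2],3))
    d=R.T@(np.array(tgt)-s['eef_pos']); print('delta',np.round(d,2)); return d
E
python3 -c "
from h import *
d=delta([504,-44,170]);print(d/11)"
```

```text
t 4.4 pos [995.3 -43.4 142.5] rot [ 3.124  -0.1985  0.0308] F [ 1.6 -1.   0.4] M [ 0.02  0.07 -0.03] op 95.0 j [-0.11  1.12  0.44  0.01  1.38  1.43] y [ 0.027 -0.999  0.017] z [ 0.198 -0.011 -0.98 ]
delta [-476.05  -12.41 -124.02]
[-43.27760881  -1.12795046 -11.27484032]
```

send_rows(plan="-40 -1 -14 0 95; -47 -1 -15 0 95; -47 -1 -14 0 95; -47 -1 -12 0 95; -47 -1 -11 0 95; -47 -1 -11 0 95; -47 -1 -10 0 95; -47 -1 -10 0 95")

```text
t: 5.2
eef_pos: [622.5, -51.3, 160.0]
tcp_rot: [3.119, -0.195, 0.056]
ft_force: [1.3, -0.6, -0.7]
opening: 0.999
```

```bash
python3 -c "
from h import *
d=delta([504,-44,150])"
```

```text
t 5.2 pos [622.5 -51.3 160. ] rot [ 3.1188 -0.195   0.0557] F [ 1.3 -0.6 -0.7] M [ 0.08  0.04 -0.01] op 95.0 j [-0.2   0.48  1.76  0.04  0.71  1.29] y [ 0.051 -0.998  0.022] z [ 0.195 -0.012 -0.981]
delta [-117.64  -13.58  -13.33]
```

send_rows(plan="-30 -4 -3 0.03 95; -30 -4 -3 0.03 95; -30 -3 -3 0.03 95; -22 -3 -3 0.02 95; 0 0 0 0 95")

```text
t: 5.7
eef_pos: [499.9, -39.4, 150.7]
tcp_rot: [3.138, -0.195, -0.046]
ft_force: [0.1, -0.1, -0.8]
opening: 1.001
```

```bash
python3 - <<'E'
from h import *
d=delta([504,-44,100])
p=eyes.read_camera("scene");save(p,"s2.png",(254,60,160,160),3.5)
q=eyes.read_camera("top");save(q,"t2.png",(280,150,130,130),4)
E
python3 -c "
import cv2;a=cv2.imread('pics/s2.png');b=cv2.imread('pics/t2.png')
cv2.imwrite('pics/b2.png',cv2.hconcat([cv2.resize(a,(400,400)),cv2.resize(b,(400,400))]))"
```

```text
t 5.7 pos [499.9 -39.4 150.7] rot [ 3.1379 -0.1954 -0.0461] F [ 0.1 -0.1 -0.8] M [0.   0.09 0.02] op 95.2 j [-0.23  0.34  2.06  0.06  0.55  1.34] y [-0.047 -0.999  0.004] z [ 0.194 -0.013 -0.981]
delta [-5.6   4.17 50.62]
```

View pics/b2.png

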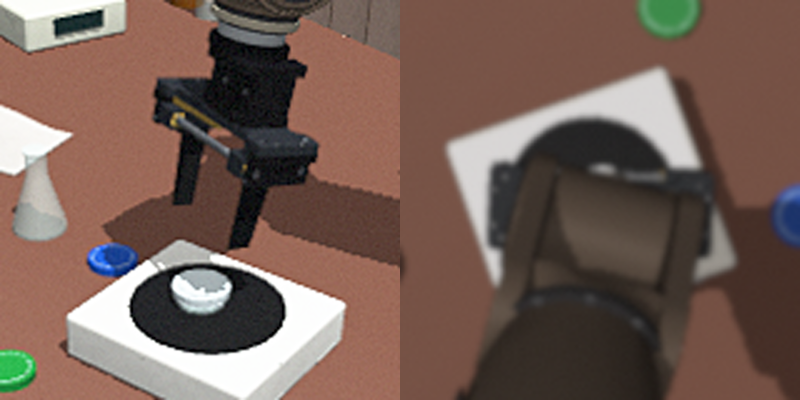

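The gripper is above the lid and the scene is undisturbed. I'll descend to just above the lid and check that the tips line up with the camera.

send_rows(plan="-2 1 13 0 95; -2 1 13 0 95; -1 1 13 0 95; -1 1 8 0 95; 0 0 0 0 95")

```text
t: 6.3
eef_pos: [513.0, -46.3, 103.1]
tcp_rot: [3.135, -0.204, -0.038]
ft_force: [-0.1, 0.1, 0.1]
opening: 1.001
```

```bash
python3 - <<'E'
from h import *
d=delta([503.6,-44,67])
p=eyes.read_camera("scene")
s=env.state();R=Ro.from_euler('xyz',s['tcp_rot']).as_matrix()
im=p["image"][:,:,::-1].copy(); im=cv2.resize(im[120:220,274:394],None,fx=6,fy=6,interpolation=cv2.INTER_CUBIC)
def dr(X,c):
    for u in proj(p,X): cv2.circle(im,tuple(int(v) for v in ((u-[274,120]+.5)*6)),3,c,-1)
for sy in(-1,1):
    for x in(-10,10): dr([s['eef_pos']+R@[x,sy*47.5,0]],(0,0,255)); dr([s['eef_pos']+R@[x,sy*59.5,0]],(0,255,255))
a=np.linspace(0,6.28,24)
dr([(502+30*np.cos(t),-44+30*np.sin(t),80) for t in a],(0,255,0))
cv2.imwrite("pics/s3.png",im)
E
```

```text
t 6.3 pos [513.  -46.3 103.1] rot [ 3.1346 -0.204  -0.0382] F [-0.1  0.1  0.1] M [0.05 0.13 0.02] op 95.2 j [-0.24  0.44  2.08  0.08  0.43  1.3 ] y [-0.04  -0.999  0.007] z [ 0.202 -0.015 -0.979]
delta [-16.56  -2.2   33.42]
```

View pics/s3.png

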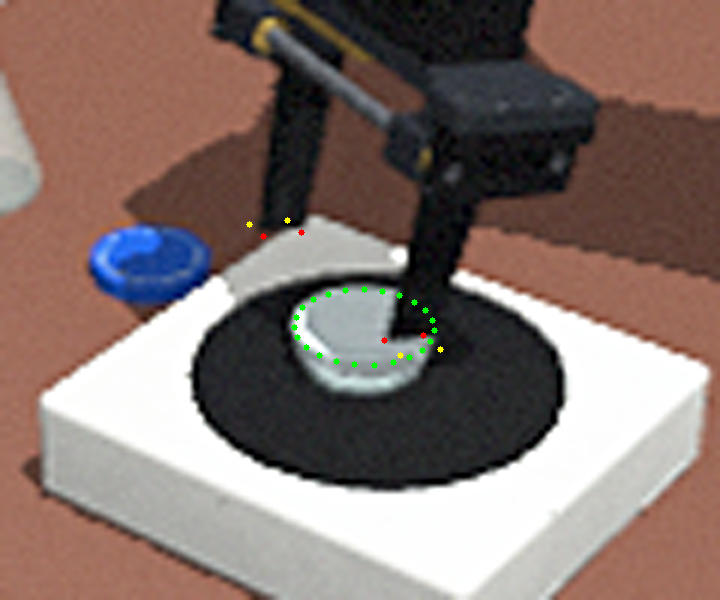

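send_rows(plan="-6 -1 11 0 95; -6 -1 11 0 95; -4 0 9 0 95; 0 0 0 0 95")

```text
t: 6.75
eef_pos: [506.0, -44.6, 70.9]
tcp_rot: [3.133, -0.209, -0.036]
ft_force: [-0.3, -0.2, 0.1]
opening: 1.003
```

```bash
python3 - <<'E'
from h import *
d=delta([503.6,-44,67])
E
```

```text
t 6.75 pos [506.  -44.6  70.9] rot [ 3.1334 -0.2088 -0.0363] F [-0.3 -0.2  0.1] M [0.01 0.14 0.03] op 95.4 j [-0.24  0.49  2.12  0.1   0.32  1.28] y [-0.038 -0.999  0.008] z [ 0.207 -0.016 -0.978]
delta [-3.2  -0.54  3.29]
```

send_rows(plan="-3 -0.5 2.5 0.04 95; 0 0 0 0 80; 0 0 0 0 72; 0 0 0 0 66; 0 0 0 0 63; 0 0 0 0 63")

```text
t: 7.35
eef_pos: [505.7, -44.5, 70.1]
tcp_rot: [3.141, -0.213, -0.075]
ft_force: [0.3, 0.2, -0.1]
opening: 0.673
```

```bash
python3 - <<'E'
from loc import *
d=delta([503.6,-44,67.5])
p=eyes.read_camera("scene")
s=env.state();R=Ro.from_euler('xyz',s['tcp_rot']).as_matrix()
im=p["image"][:,:,::-1].copy(); im=cv2.resize(im[130:210,284:384],None,fx=7,fy=7,interpolation=cv2.INTER_CUBIC)
cv2.imwrite("pics/s4.png",im)
E
```

```text
t 7.35 pos [505.7 -44.5  70.1] rot [ 3.1409 -0.2126 -0.0747] F [ 0.3  0.2 -0.1] M [ 0.02  0.15 -0.01] op 64.0 j [-0.24  0.49  2.13  0.11  0.31  1.31] y [-0.075 -0.997  0.001] z [ 0.21  -0.016 -0.977]
delta [-2.64 -0.33  2.05]
```

View pics/s4.png

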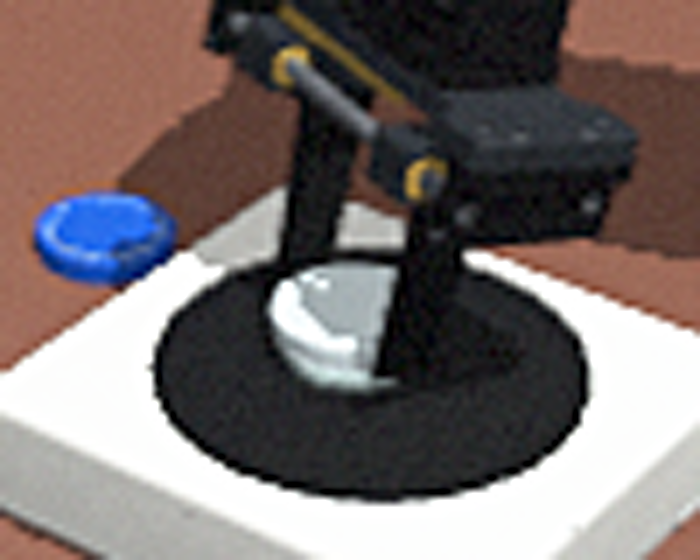

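send_rows(plan="-3 -0.3 2.5 0 63; -2 0 2 0 63; 0 0 0 0 62; 0 0 0 0 61; 0 0 0 0 60.5")

```text
t: 7.9
eef_pos: [501.3, -43.8, 64.0]
tcp_rot: [3.141, -0.212, -0.075]
ft_force: [-0.3, 0.0, -0.0]
opening: 0.639
```

```bash
python3 - <<'E'
from h import *
d=delta([503.6,-44,67.5])
E
```

```text
t 7.9 pos [501.3 -43.8  64. ] rot [ 3.1409 -0.2121 -0.0745] F [-0.3  0.  -0. ] M [ 0.04  0.15 -0.03] op 60.7 j [-0.24  0.5   2.14  0.12  0.29  1.3 ] y [-0.075 -0.997  0.001] z [ 0.21  -0.016 -0.978]
delta [ 3.01 -0.   -2.96]
```

send_rows(plan="2.5 0 -3 0 61; 0 0 0 0 61; 0 0 0 0 59")

```text
t: 8.2
eef_pos: [503.4, -44.0, 67.9]
tcp_rot: [3.141, -0.212, -0.074]
ft_force: [0.6, 0.1, -0.2]
opening: 0.629
```

```bash
python3 - <<'E'
from h import *
d=delta([503.6,-44,67.5])
E
```

```text
t 8.2 pos [503.4 -44.   67.9] rot [ 3.1408 -0.2124 -0.0744] F [ 0.6  0.1 -0.2] M [ 0.03  0.15 -0.02] op 59.8 j [-0.24  0.5   2.13  0.11  0.3   1.31] y [-0.074 -0.997  0.001] z [ 0.21  -0.016 -0.978]
delta [0.08 0.   0.4 ]
```

Pose is good. Now I'll close fully.

send_rows(plan="0 0 0 0 50; 0 0 0 0 50; 0 0 0 0 50")

```text
t: 8.5
eef_pos: [503.4, -44.0, 67.9]
tcp_rot: [3.141, -0.212, -0.074]
ft_force: [0.1, 0.4, 0.5]
opening: 0.615
```

```bash
python3 - <<'E'
from loc import *
d=delta([503.6,-44,67.5])
p=eyes.read_camera("scene")
im=p["image"][:,:,::-1].copy(); im=cv2.resize(im[130:210,284:384],None,fx=7,fy=7,interpolation=cv2.INTER_CUBIC)
cv2.imwrite("pics/s5.png",im)
E
```

```text
t 8.5 pos [503.4 -44.   67.9] rot [ 3.1409 -0.2124 -0.0744] F [0.1 0.4 0.5] M [ 0.04  0.08 -0.03] op 58.4 j [-0.24  0.5   2.13  0.11  0.3   1.31] y [-0.074 -0.997  0.001] z [ 0.21  -0.016 -0.978]
delta [0.1  0.01 0.45]
```

View pics/s5.png

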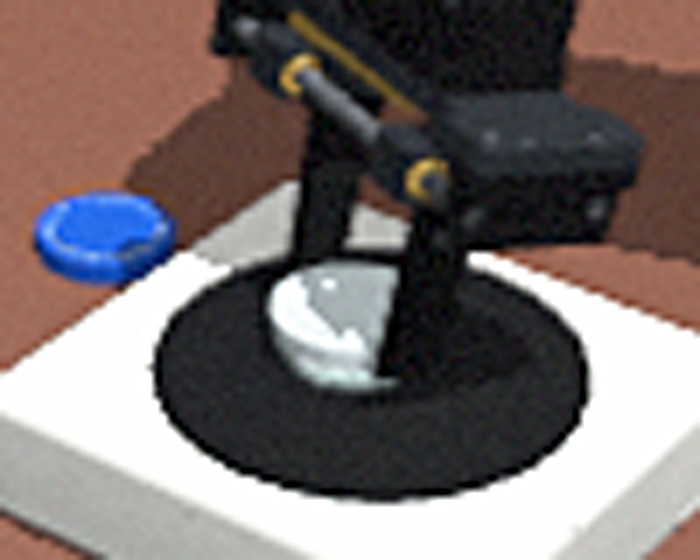

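```bash
cat > plan.py <<'E'
from h import *
P0=np.array([503.4,-44.0,67.9]); R0=Ro.from_euler('xyz',[3.1409,-.2124,-.0744]).as_matrix()
L0=np.array([502.,-44.,78.]); D=L0.copy()
def pose(psi,lift):
    R=R0@Ro.from_euler('z',psi).as_matrix(); Q=R@R0.T; n=Q[:,2]; h=np.r_[n[:2],0]; al=np.arctan2(np.linalg.norm(h),n[2])
    d=h/max(np.linalg.norm(h),1e-9)
    L=D+24*d+24*(-d*np.cos(al)+np.r_[0,0,1]*np.sin(al))+[0,0,lift] if al>1e-6 else D+[0,0,lift]
    return R,L+Q@(P0-L0),al,d
def lidstate():
    s=env.state();R=Ro.from_euler('xyz',s['tcp_rot']).as_matrix();Q=R@R0.T
    L=s['eef_pos']+Q@(L0-P0);n=Q[:,2];al=np.arctan2(np.hypot(n[0],n[1]),n[2])
    d=np.r_[n[:2],0]/max(np.hypot(n[0],n[1]),1e-9)
    # gap of lid underside over rim, around
    t=np.linspace(0,2*np.pi,73);x=D[:2]+24*np.c_[np.cos(t),np.sin(t)]
    g=L[2]-((x-L[:2])@n[:2])/n[2]-78
    yaw=np.arctan2(*(R0.T@R)[[1,0],0])
    print('t',s['t'],'tilt',round(np.degrees(al),2),'gap min/max',g.min().round(2),g.max().round(2),'off',np.round(L[:2]-D[:2],2),'low dir',round(np.degrees(np.arctan2(d[1],d[0]))),'psi',round(yaw,3),'F',np.round(s['ft_force'],1),'op',round(s['opening']*95.1,1),'pos',np.round(s['eef_pos'],1),'rot',np.round(s['tcp_rot'],3),'j',np.round(s['joints'],2))
    return s,R
def cmd(psi,lift):
    s,R=lidstate(); Rt,Pt,al,d=pose(psi,lift)
    dR=R.T@Rt
    print('cmd',np.round(R.T@(Pt-s['eef_pos']),2),'rotvec',np.round(Ro.from_matrix(dR).as_rotvec(),3))
E
python3 - <<'E'
from plan import *
lidstate()
for sg in(-1,1):
    for k in range(0,11,2):
        R,P,al,d=pose(sg*k*.1,.5)
        c=[(P+R@[x,y,0])[2] for x in(-11,11) for y in(-42,-29,29,42)]
        print(sg*k*.1,np.round(np.degrees(al),1),np.round(P,1),'low',round(np.degrees(np.arctan2(d[1],d[0]))),'tipmin',round(min(c),1), np.round(R.T@(P-P0),1))
E
```

```text
t 8.55 tilt 0.0 gap min/max 0.02 0.02 off [0.01 0.01] low dir 144 psi 0.0 F [-0.2 -0.7 -1.3] op 58.5 pos [503.4 -44.   67.9] rot [ 3.141 -0.212 -0.074] j [-0.24  0.5   2.13  0.11  0.3   1.31]
0.0 0.0 [503.4 -44.   68.4] low 175 tipmin 66.1 [ 0.1  0.  -0.5]
-0.2 2.4 [503.4 -44.1  69.4] low 91 tipmin 65.4 [ 0.3  0.2 -1.5]
-0.4 4.8 [503.4 -44.2  70.4] low 97 tipmin 64.8 [ 0.4  0.4 -2.5]
-0.6000000000000001 7.1 [503.4 -44.3  71.4] low 102 tipmin 64.5 [ 0.5  0.7 -3.4]
-0.8 9.4 [503.4 -44.3  72.4] low 108 tipmin 64.4 [ 0.5  0.9 -4.4]
-1.0 11.6 [503.4 -44.3  73.3] low 114 tipmin 64.6 [ 0.4  1.1 -5.3]
0.0 0.0 [503.4 -44.   68.4] low 175 tipmin 66.1 [ 0.1  0.  -0.5]
0.2 2.4 [503.4 -43.9  69.4] low -100 tipmin 65.4 [ 0.3 -0.2 -1.5]
0.4 4.8 [503.5 -43.8  70.4] low -106 tipmin 64.9 [ 0.5 -0.4 -2.5]
0.6000000000000001 7.1 [503.6 -43.8  71.4] low -111 tipmin 64.5 [ 0.6 -0.7 -3.4]
0.8 9.4 [503.6 -43.8  72.4] low -117 tipmin 64.4 [ 0.6 -1.  -4.4]
1.0 11.6 [503.6 -43.9  73.3] low -123 tipmin 64.6 [ 0.6 -1.2 -5.3]
```

send_rows(plan="0 0 -0.8 -0.1 50; 0 0.1 -0.8 -0.1 50")

```text
t: 8.75
eef_pos: [503.0, -44.0, 69.3]
tcp_rot: [3.097, -0.207, 0.135]
ft_force: [0.0, 0.1, -1.9]
opening: 0.617
```

```bash
python3 -c "
from plan import *
cmd(-.4,.5)"
```

```text
t 8.75 tilt 2.46 gap min/max 0.42 2.48 off [-0.42  0.13] low dir 91 psi -0.205 F [ 0.   0.1 -1.9] op 58.7 pos [503.  -44.   69.3] rot [ 3.097 -0.207  0.135] j [-0.24  0.49  2.13  0.11  0.31  1.1 ]
cmd [ 0.61  0.3  -0.95] rotvec [-0.     0.    -0.195]
```

Tracking is excellent, so I'll continue.

send_rows(plan="0.3 0.15 -0.5 -0.1 50; 0.3 0.15 -0.5 -0.1 50; 0 0.1 -0.5 -0.1 50")

```text
t: 9.05
eef_pos: [503.2, -44.3, 70.9]
tcp_rot: [3.035, -0.183, 0.453]
ft_force: [0.2, -0.3, -1.2]
opening: 0.617
```

```bash
python3 -c "
from plan import *
cmd(-.86,.4)"
```

```text
t 9.05 tilt 6.17 gap min/max 0.41 5.6 off [-0.21  0.12] low dir 100 psi -0.517 F [ 0.2 -0.3 -1.2] op 58.7 pos [503.2 -44.3  70.9] rot [ 3.035 -0.183  0.453] j [-0.24  0.49  2.13  0.11  0.31  0.79]
cmd [ 0.48  0.27 -1.56] rotvec [-0.     0.    -0.343]
```

send_rows(plan="0.2 0.1 -0.45 -0.1 50; 0.2 0.1 -0.45 -0.1 50; 0 0.1 -0.45 -0.1 50; 0 0 -0.2 -0.05 50; 0 0 0 0 50")

```text
t: 9.55
eef_pos: [503.2, -44.3, 72.4]
tcp_rot: [2.977, -0.133, 0.822]
ft_force: [-1.2, -0.2, 0.3]
opening: 0.614
```

```bash
python3 - <<'E'
from plan import *
cmd(-.86,.4)
p=eyes.read_camera("scene")
im=p["image"][:,:,::-1].copy(); im=cv2.resize(im[130:210,284:384],None,fx=7,fy=7,interpolation=cv2.INTER_CUBIC)
cv2.imwrite("pics/s6.png",im)
E
```

```text
t 9.55 tilt 10.32 gap min/max 0.22 8.97 off [-0.37  0.36] low dir 110 psi -0.885 F [-1.2 -0.2  0.3] op 58.4 pos [503.2 -44.3  72.4] rot [ 2.977 -0.133  0.822] j [-0.24  0.49  2.13  0.11  0.32  0.43]
cmd [ 0.18  0.19 -0.04] rotvec [-0.001  0.001  0.025]
```

View pics/s6.png

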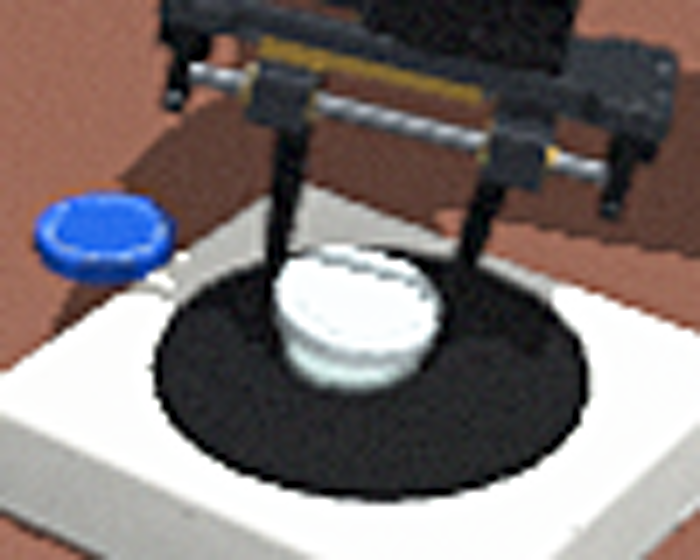

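The lid is tipped about 10°: the left side is up and the right side is at the rim. Next I'll lift it clear and level it.

```bash
python3 - <<'E'
from plan import *
cmd(-.885,10)
R,P,_,_=pose(-.885,10)
for k in range(8,-1,-1):
    R2,P2,_,_=pose(-k*.11,16); print(k,np.round(R.T@(P2-P),2)); R,P=R2,P2
E
```

```text
t 9.6 tilt 10.31 gap min/max 0.22 8.95 off [-0.35  0.35] low dir 110 psi -0.883 F [ 0.4 -0.6 -0.9] op 58.6 pos [503.2 -44.3  72.4] rot [ 2.977 -0.133  0.82 ] j [-0.24  0.49  2.13  0.11  0.32  0.43]
cmd [ 1.46  1.75 -9.55] rotvec [-0.001  0.001 -0.002]
8 [ 0.79  0.98 -5.84]
7 [-0.07 -0.08  0.5 ]
6 [-0.08 -0.08  0.51]
5 [-0.09 -0.09  0.52]
4 [-0.09 -0.09  0.53]
3 [-0.09 -0.09  0.54]
2 [-0.1  -0.09  0.54]
1 [-0.1  -0.09  0.54]
0 [-0.1  -0.09  0.54]
```

send_rows(plan="0.4 0.5 -2.5 0 50; 0.6 0.6 -3.5 0 50; 0.6 0.6 -4 0 50; 0.6 0.6 -3.5 0 50; 0.3 0.4 -2.5 0 50; 0 0 0 0 50")

```text
t: 10.2
eef_pos: [503.6, -44.1, 90.6]
tcp_rot: [2.977, -0.134, 0.816]
ft_force: [0.1, 0.1, -0.6]
opening: 0.618
```

```bash
python3 - <<'E'
from plan import *
cmd(-.885,16)
E
```

```text
t 10.2 tilt 10.28 gap min/max 18.42 27.13 off [0.06 0.55] low dir 110 psi -0.879 F [ 0.1  0.1 -0.6] op 58.8 pos [503.6 -44.1  90.6] rot [ 2.977 -0.134  0.816] j [-0.24  0.45  2.11  0.09  0.37  0.45]
cmd [-0.58 -0.39  2.28] rotvec [-0.     0.    -0.006]
```

send_rows(plan="-0.2 -0.2 0.9 0.11 50; -0.2 -0.2 0.9 0.11 50; -0.2 -0.1 0.8 0.11 50; -0.2 -0.1 0.8 0.11 50; -0.1 -0.1 0.7 0.11 50; -0.1 -0.1 0.7 0.11 50; -0.1 -0.1 0.6 0.11 50; 0 0 0.3 0.1 50")

```text
t: 11.0
eef_pos: [503.2, -44.0, 84.6]
tcp_rot: [-3.137, -0.212, -0.1]
ft_force: [1.0, 0.5, -0.4]
opening: 0.615
```

```bash
python3 - <<'E'
from plan import *
cmd(0,16.5)
p=eyes.read_camera("scene")
im=p["image"][:,:,::-1].copy(); im=cv2.resize(im[130:210,284:384],None,fx=7,fy=7,interpolation=cv2.INTER_CUBIC)
cv2.imwrite("pics/s7.png",im)
E
```

```text
t 11.0 tilt 0.3 gap min/max 16.62 16.87 off [-0.16  0.02] low dir -90 psi 0.025 F [ 1.   0.5 -0.4] op 58.4 pos [503.2 -44.   84.6] rot [-3.137 -0.212 -0.1  ] j [-0.24  0.46  2.12  0.1   0.35  1.35]
cmd [0.11 0.02 0.27] rotvec [-0.     0.001 -0.025]
```

View pics/s7.png

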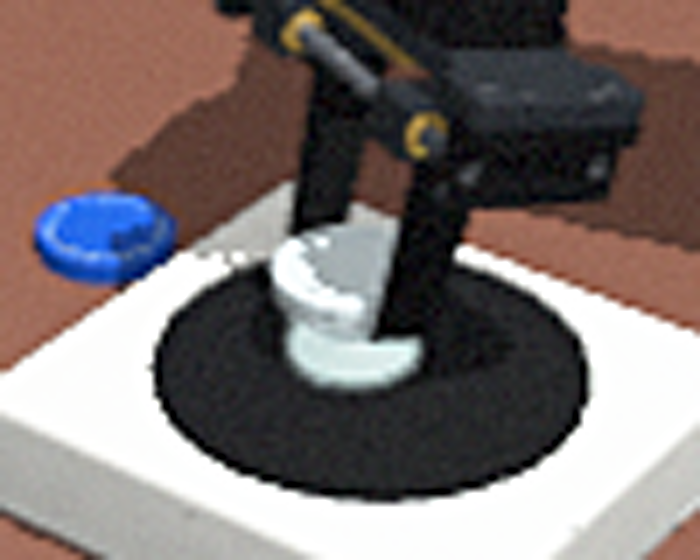

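send_rows(plan="0 0 0.2 -0.025 50; 0 0 0 0 50; 0 0 0 0 50; 0 0 0 0 50; 0 0 0 0 50; 0 0 0 0 50; 0 0 0 0 50")

```text
t: 11.75
eef_pos: [503.2, -43.9, 84.4]
tcp_rot: [3.14, -0.212, -0.069]
ft_force: [0.7, -0.5, -0.2]
opening: 0.615
```

```bash
python3 - <<'E'
from plan import *
cmd(0,16.5)
p=eyes.read_camera("scene")
im=p["image"][:,:,::-1].copy(); im=cv2.resize(im[130:210,284:384],None,fx=7,fy=7,interpolation=cv2.INTER_CUBIC)
t=np.linspace(0,2*np.pi,60)
for r,z,c in((26,60,(0,0,255)),(24,78,(0,200,255)),(30,70+16.6,(0,255,0)),(30,80+16.6,(255,0,255))):
    for u in proj(p,[(502+r*np.cos(a),-44+r*np.sin(a),z) for a in t]): cv2.circle(im,tuple(int(v) for v in ((u-[284,130]+.5)*7)),1,c,-1)
cv2.imwrite("pics/s8.png",im)
E
```

```text
t 11.75 tilt 0.07 gap min/max 16.46 16.52 off [-0.16  0.06] low dir 56 psi -0.005 F [ 0.7 -0.5 -0.2] op 58.5 pos [503.2 -43.9  84.4] rot [ 3.14  -0.212 -0.069] j [-0.24  0.46  2.12  0.1   0.35  1.32]
cmd [0.17 0.04 0.03] rotvec [-0.     0.001  0.005]
```

View pics/s8.png

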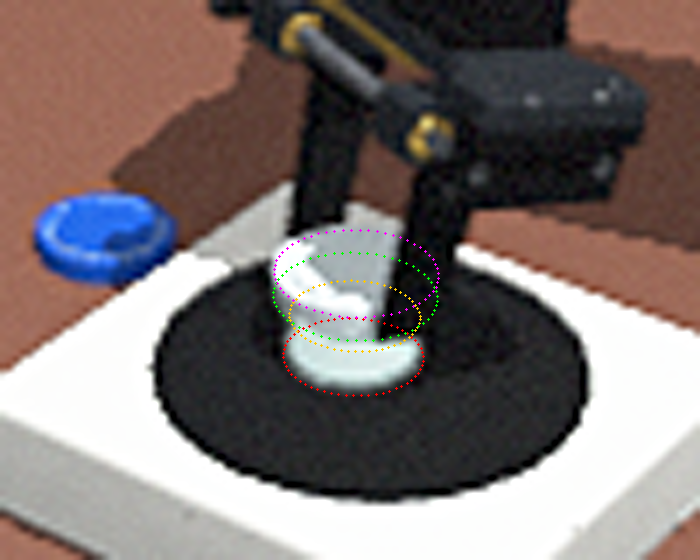

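```bash
python3 - <<'E'
from plan import *
from scipy.ndimage import map_coordinates,gaussian_filter
p=eyes.read_camera("scene"); g=gaussian_filter(p["image"].astype(float).mean(2),.7)
def sub(r,z,x,y,rng):
    t=np.radians(np.arange(0,360,3)); 
    u=proj(p,np.c_[x+r*np.cos(t),y+r*np.sin(t),0*t+z]); c=u.mean(0)
    out=[]
    for i in range(len(t)):
        n=u[i]-c; 
        ang=np.degrees(np.arctan2(n[1],n[0]))%360
        if not any(a<=ang<=b for a,b in rng): continue
        # true normal
        tg=u[(i+1)%len(u)]-u[i-1]; nn=np.array([tg[1],-tg[0]]);nn/=np.linalg.norm(nn); nn*=np.sign(nn@n)
        s=np.arange(-3,3.01,.1); q=u[i]+s[:,None]*nn
        v=map_coordinates(g,[q[:,1],q[:,0]],order=3); dv=-np.gradient(v); k=dv.argmax()
        if 2<k<len(s)-3 and dv[k]>2: out.append((nn[0],nn[1],s[k]))
    o=np.array(out); A=o[:,:2]; w=np.ones(len(o))
    for _ in range(5):
        sol=np.linalg.lstsq(A*w[:,None],o[:,2]*w,rcond=None)[0]; w=1/np.maximum(.2,abs(A@sol-o[:,2]))
    new=atz(p,[c+sol],z)[0]-atz(p,[c],z)[0]
    print(r,z,len(o),'px',sol.round(2),'mm',new[:2].round(2),'res',np.median(abs(A@sol-o[:,2])).round(2))
L=16.6
sub(26,60,502,-44,[(20,160)])      # dish foot front
sub(30,80+L,502,-44,[(150,260)])   # lid top, back-left
sub(30,70+L,502,-44,[(95,185)])   # lid skirt, front-left
sub(82,60,490,-40,[(0,200)])
E
```

```text
26 60 37 px [-0.27 -1.4 ] mm [-3.22 -5.74] res 0.09
30 96.6 45 px [-0.51 -0.51] mm [-0.33 -2.71] res 0.1
30 86.6 11 px [ 0.74 -3.49] mm [-11.38 -12.71] res 0.09Traceback (most recent call last):
  File "<stdin>", line 26, in <module>
  File "<stdin>", line 17, in sub
IndexError: too many indices for array: array is 1-dimensional, but 2 were indexed
```

```bash
cat > fit.py <<'E'
from plan import *
from scipy.ndimage import map_coordinates,gaussian_filter
def sub(p,img,r,z,x,y,rng,lab):
    g=gaussian_filter(img.astype(float).mean(2),.7)
    t=np.radians(np.arange(0,360,3)); 
    u=proj(p,np.c_[x+r*np.cos(t),y+r*np.sin(t),0*t+z]); c=u.mean(0); out=[]
    for i in range(len(t)):
        n=u[i]-c; ang=np.degrees(np.arctan2(n[1],n[0]))%360
        if not any(a<=ang<=b for a,b in rng): continue
        tg=u[(i+1)%len(u)]-u[i-1]; nn=np.array([tg[1],-tg[0]]);nn/=np.linalg.norm(nn); nn*=np.sign(nn@n)
        s=np.arange(-3,3.01,.1); q=u[i]+s[:,None]*nn
        v=map_coordinates(g,[q[:,1],q[:,0]],order=3); dv=-np.gradient(v); k=dv.argmax()
        if 2<k<len(s)-3 and dv[k]>.7: out.append((nn[0],nn[1],s[k]))
    if len(out)<5: print(lab,'few');return
    o=np.array(out); A=o[:,:2]; w=np.ones(len(o))
    for _ in range(5):
        sol=np.linalg.lstsq(A*w[:,None],o[:,2]*w,rcond=None)[0]; w=1/np.maximum(.2,abs(A@sol-o[:,2]))
    new=atz(p,[c+sol],z)[0]-atz(p,[c],z)[0]
    print(lab,r,z,len(o),'px',sol.round(2),'mm',new[:2].round(2),'res',np.median(abs(A@sol-o[:,2])).round(2))
E
python3 - <<'E'
from fit import *
p=eyes.read_camera("scene"); L=16.5
i0=cv2.imread("pics/scene0.png"); i1=p["image"]
for im,l,lab in((i0,0,'start'),(i1,L,'now')):
    for rng in ([(20,160)],[(40,140)]): sub(p,im,26,60,502,-44,rng,lab+' foot')
    sub(p,im,30,80+l,502,-44,[(150,260)],lab+' lid BL')
    sub(p,im,30,80+l,502,-44,[(165,240)],lab+' lid BL2')
sub(p,i0,30,80,502,-44,[(150,359)],'start lid all back')
q=eyes.read_camera("top"); sub(q,cv2.imread("pics/top0.png"),30,80,502,-44,[(0,360)],'top start')
E
```

```text
start foot 26 60 37 px [-0.24 -1.34] mm [-3.11 -5.48] res 0.06
start foot 26 60 22 px [-0.24 -1.29] mm [-2.98 -5.29] res 0.02
start lid BL 30 80 44 px [-0.44 -0.54] mm [-0.53 -2.7 ] res 0.1
start lid BL2 30 80 33 px [-0.43 -0.54] mm [-0.56 -2.72] res 0.11
now foot 26 60 37 px [-0.26 -1.39] mm [-3.22 -5.73] res 0.09
now foot 26 60 22 px [-0.25 -1.37] mm [-3.18 -5.6 ] res 0.08
now lid BL 30 96.5 45 px [-0.52 -0.54] mm [-0.38 -2.83] res 0.11
now lid BL2 30 96.5 34 px [-0.47 -0.56] mm [-0.54 -2.84] res 0.11
start lid all back 30 80 75 px [-0.2  -0.72] mm [-1.54 -3.07] res 0.12
top start 30 80 120 px [-0.09 -0.23] mm [0.66 0.24] res 0.4
```

Compared with the start image, the dish foot has not moved and the lid is in line with its original position to within about 0.2 mm. I'll finish the hold, then lower it straight down.

send_rows(plan="0 0 0 0 50; 0 0 0 0 50; -0.4 0 2 0 50; -0.5 0 2.5 0 50; -0.5 0 2.5 0 50; -0.5 0 2.5 0 50; -0.3 0 1.5 0 50; 0 0 0 0 50")

```text
t: 12.75
eef_pos: [503.3, -44.0, 71.9]
tcp_rot: [3.14, -0.211, -0.069]
ft_force: [0.4, -0.1, -0.6]
opening: 0.618
```

```bash
python3 - <<'E'
from plan import *
cmd(0,0)
E
```

```text
t 12.75 tilt 0.08 gap min/max 3.97 4.04 off [-0.08  0.05] low dir 39 psi -0.005 F [ 0.4 -0.1 -0.6] op 58.8 pos [503.3 -44.   71.9] rot [ 3.14  -0.211 -0.069] j [-0.24  0.49  2.13  0.11  0.32  1.31]
cmd [-0.75  0.03  3.93] rotvec [-0.     0.001  0.005]
```

send_rows(plan="-0.3 0 1.3 0 50; -0.3 0 1.3 0 50; -0.1 0 0.7 0 50; 0 0 0 0 50")

```text
t: 13.15
eef_pos: [503.4, -44.0, 68.3]
tcp_rot: [3.14, -0.211, -0.069]
ft_force: [-0.5, -0.6, -0.2]
opening: 0.616
```

```bash
python3 - <<'E'
from plan import *
cmd(0,0)
E
```

```text
t 13.15 tilt 0.08 gap min/max 0.32 0.39 off [-0.03  0.02] low dir 41 psi -0.005 F [-0.5 -0.6 -0.2] op 58.6 pos [503.4 -44.   68.3] rot [ 3.14  -0.211 -0.069] j [-0.24  0.49  2.13  0.11  0.31  1.3 ]
cmd [-0.03  0.02  0.35] rotvec [-0.     0.001  0.005]
```

send_rows(plan="0 0 0.5 0 50; 0 0 0 0 50")

```text
t: 13.35
eef_pos: [503.5, -44.0, 67.8]
tcp_rot: [3.14, -0.211, -0.069]
ft_force: [0.3, -0.4, -1.0]
opening: 0.617
```

```bash
python3 - <<'E'
from plan import *
cmd(0,0)
E
```

```text
t 13.35 tilt 0.08 gap min/max -0.15 -0.08 off [0.11 0.02] low dir 45 psi -0.005 F [ 0.3 -0.4 -1. ] op 58.7 pos [503.5 -44.   67.8] rot [ 3.14  -0.211 -0.069] j [-0.24  0.5   2.13  0.11  0.31  1.3 ]
cmd [-0.07  0.03 -0.13] rotvec [-0.     0.001  0.005]
```

send_rows(plan="0 0 0.4 0 50; 0 0 0 0 50")

```text
t: 13.55
eef_pos: [503.6, -44.0, 67.7]
tcp_rot: [3.14, -0.212, -0.069]
ft_force: [0.6, -0.5, -0.7]
opening: 0.618
```

```bash
python3 - <<'E'
from fit import *
for _ in range(3): print(env.state()['ft_force'].round(1))
cmd(0,0)
p=eyes.read_camera("scene")
for rng in ([(20,160)],): sub(p,p["image"],26,60,502,-44,rng,' foot')
sub(p,p["image"],30,80,502,-44,[(150,260)],' lid BL')
E
```

```text
[ 0.6 -0.5 -0.7]
[ 0.6 -0.5 -0.7]
[ 0.6 -0.5 -0.7]
t 13.55 tilt 0.07 gap min/max -0.18 -0.13 off [ 0.18 -0.01] low dir 62 psi -0.005 F [ 0.6 -0.5 -0.7] op 58.7 pos [503.6 -44.   67.7] rot [ 3.14  -0.212 -0.069] j [-0.24  0.5   2.13  0.11  0.31  1.3 ]
cmd [-0.14 -0.   -0.19] rotvec [-0.     0.     0.005]
 foot 26 60 33 px [ 0.84 -0.94] mm [-4.39 -2.43] res 0.2
 lid BL 30 80 43 px [-0.78 -0.59] mm [ 0.06 -3.38] res 0.1
```

The lid is seated. I'll release gently and retreat.

send_rows(plan="0 0 0 0 60; 0 0 0 0 61; 0 0 0 0 63; 0 0 0 0 68; 0 0 0 0 78; 0 0 0 0 90; 0 0 0 0 95")

```text
t: 14.3
eef_pos: [503.8, -44.0, 67.6]
tcp_rot: [3.14, -0.212, -0.069]
ft_force: [0.0, -0.5, 0.1]
opening: 0.908
```

send_rows(plan="1 0 -5 0 95; 2 0 -15 0 95; 4 0 -25 0 95; 6 0 -35 0 95; 6 0 -35 0 95; 4 0 -20 0 95; 0 0 0 0 95")

```text
t: 15.0
eef_pos: [497.0, -43.4, 211.0]
tcp_rot: [3.139, -0.211, -0.069]
ft_force: [-0.2, 0.8, 0.1]
opening: 0.998
```

```bash
python3 - <<'E'
from fit import *
delta([500,-300,250])
p=eyes.read_camera("scene");im=p["image"];save(p,"s9.png",(254,60,160,160),4)
sub(p,im,26,60,502,-44,[(20,160)],' foot')
sub(p,im,30,80,502,-44,[(150,260)],' lid BL')
sub(p,im,30,80,502,-44,[(150,359)],'lid all back')
E
```

```text
t 15.0 pos [497.  -43.4 211. ] rot [ 3.1391 -0.2105 -0.0694] F [-0.2  0.8  0.1] M [ 0.07  0.09 -0.  ] op 94.9 j [-0.24  0.24  2.    0.05  0.69  1.37] y [-0.07  -0.998  0.002] z [ 0.208 -0.017 -0.978]
delta [ 28.46 255.81 -33.12]
 foot 26 60 37 px [-0.28 -1.31] mm [-2.95 -5.42] res 0.1
 lid BL 30 80 44 px [-0.74 -0.56] mm [ 0.06 -3.23] res 0.07
lid all back 30 80 75 px [-0.63 -0.66] mm [-0.44 -3.42] res 0.16
```

View pics/s9.png

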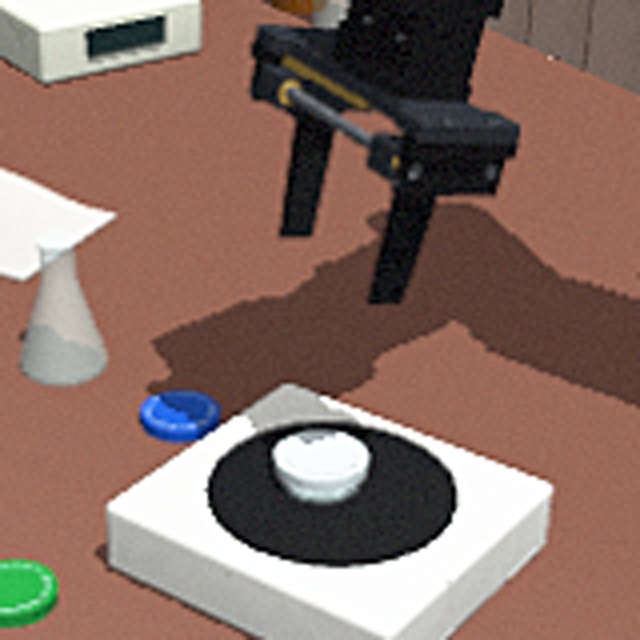

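```bash
python3 -c "
from h import *
print(job_done())"
```

```text
the job is handed in; nothing more can be done
None
```

The dish on the stand has been aired, its lid is back on, and the job is handed in at about 15 s of the 38 s allowed. No verdict was reported.

**How it was tipped:** The moves only turn the tool about its own axis. I first leaned the tool about 12° at full reach, gripped the lid, and turned about that leaning axis.

**Lid movement, from the arm's measured pose:**

| Stage | Result |
|---|---|
| Tip | about 10.3°, low side 0.2–0.4 mm above the rim |
| Lift | highest rise of the lid's centre about 23 mm, raised edge about 28 mm |
| Hold | level for about 1.2 s, 16.5 mm above its seat, skirt about 8.5 mm clear of the rim |
| Set down | slowly, level to about 0.1°, then released |

**Last checks after release:**
- **Lid:** it looks seated and level, and sits about 1 mm from where it started, within the 4 mm play. I judged it seated from the arm height and the picture, because the wrist force stayed within its noise of about 1 N.
- **Dish:** the foot shows no measurable shift from the start.
- **Other glassware:** the flask and the blue and green lids look unmoved. The spare dish and the black lid were outside that last picture, but the arm never went near them.

**Two things that did not fully agree:**
- **Joint range:** while tilting the tool at full reach, the third joint read 0.049 rad against its 0.05 limit. The controller itself stopped it there.
- **Camera position:** the scene camera put the lid about 3 mm and the dish foot about 6 mm from the positions I worked with. The offset was there from the start, so I judged movement only against the start image.

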